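# Lay a brake pad in the V-rest with its friction lining up

## Robot

A 7-joint arm with a two-finger parallel gripper is mounted at the origin on a cart in front of the work surface, level with it; the furniture and walls round the work are solid. World frame = base frame: x ahead of the robot, y to its left, z up, the work surface at z = 0. Lengths are in m, angles in rad, forces in N, time in s.
With the tool pointing down it reaches from about 0.425 to 0.925 m from the base axis. Payload 6.8 kg.
Tool frame: the origin (TCP) lies at the very end of the fingers, on their centre line; the grasp point (between the pads) lies 19 mm behind it; z points along the fingers, y is the line along which they close (so a half turn about z gives the same grasp; the last joint's range is limited). The gripper opens to 85 mm and grips with 20 to 120 N. Pads are 22 mm wide; open, the fingers measure 114 mm over their backs; the gripper's body (76 mm by 85 mm) begins 54 mm behind the grasp point. The pads swing forward as they close: fully open they stand 13 mm farther back than shut.
Start: joints at [1.048, 0.477, 0.022, 1.555, -0.011, 1.109, -0.083], TCP at [0.272, -0.618, 0.231] pointing down, gripper open.
Joint ranges: [-2.96, 2.96], [-0.34, 2.1], [-1.41, 1.46], [0.24, 2.44], [-1.37, 4.51], [0.17, 1.92], [-2.96, 2.96]. Speed limits (rad/s): [2.39, 2.39, 3.14, 3.14, 3.14, 3.14, 3.14].

## Interface

Orientations are given as a unit quaternion [w, x, y, z].
In Python, from station import get_obs, read_camera, hand_in gives the robot as it stands.
- The arm moves only by the tool arm_command, never from a script. Its argument "commands" is one flat list of numbers, 7 for each row, row after row: the shift along the tool's x, y, z in m, then the turn, a rotation vector about the tool's x, y, z in degrees, then the opening, from 0 (shut) to 1 (fully open). In form: [tx, ty, tz, rx, ry, rz, fingers, tx, ty, tz, rx, ry, rz, fingers, ...]. A call has 1 to 8 rows; each row is the pose to reach, as a shift and turn from the pose commanded when the call began, along the tool's axes at that moment; what a row does not reach only later rows make up. A row lasts 1/10 s, in which the tool goes at most 50 mm and 8.59 degrees, less where a joint would pass 70% of its speed; a pose out of reach is approached as far as the arm can. A call with a gripper value outside its range is refused whole. The fingers move at their own pace and stop on an object; "force" is the grip in N (left out, the last holds). Time passes only in rows, so rows that repeat a pose let the fingers close. It gives the time, the measured TCP pose, the force, the opening and the grip force at its end, in the units of the state.
- get_obs(): the state, without advancing time (a new reading comes with each control period).
- read_camera(name): name is "scene" or "top" or "wrist"; returns a dict with "img" (480x640x3 uint8, red, green, blue), "camera_matrix" (3x3 intrinsics, pixels), "pose" (4x4, takes a point from camera to world coordinates). Camera axes: x right, y down, z forward; pixel columns grow to the right and rows downward; lengths in m; the calibration is good to about 2 mm. A picture is of the moment at which its call begins. There is no depth.
- hand_in(): hands the job in; it is judged then, once.
The state is a dict: "t": time; "q": joint angles; "joint_vel": joint speeds; "joint_torque": joint torques, N m; "eef_pos": TCP position; "tool_rot": TCP orientation; "contact_force": force on the tool from outside, world axes, zero at the start; "torque": the same for the moment, N m; "gripper_width": opening from 0.0 (shut) to 1.0 (fully open); "grasp_force": force on a finger pad.
Only numpy, scipy, OpenCV 4.12 (cv2) and the standard library are available. Lean on these libraries where they do the work, as an engineer would, in place of code of your own. Each camera call takes 0.05 s, during which the arm holds its last target. There are 200 camera calls.

## Task

Put the brake pad that lies with its dark lining down into the blue V-rest, centred over both brackets, straight long edge down along the valley, steel back plate leaning on either slope and lining facing up, and let go of it. It cannot be turned that far in one grip, but the rest will also hold it steel side up while you take it again another way. Leave the other pad, which lies lining up, and the tools where they are.

Things in the scene. Friction and masses are not known exactly. Their poses are not given: they have to be found in the camera images.
- brake_pad: Brake pad, 0.38 kg, that starts flat on the bench, lining DOWN (its z down). Origin: centre of the grey plate's outer face, 17 mm up; +z runs through plate (z 0-6, 53 (x) x 120 (y) mm) and dark lining (z 6-17, 48 x 110). Long edge at x = -26.5 mm straight; the one at x = +26.5 straight only for |y| < 20, then falling off to x = 21.5 at the ends. A 16 x 18 x 6 mm ear at each end, at x = -6 mm.
- pad_rest: Blue V-rest fixed to the bench. Origin: centre of its underside, z up, valley along its x. Foot 126 (x) x 90 (y) x 6 mm, bolt heads 4 mm high. Two V brackets 8 mm thick at x = +-49 mm, 90 mm clear between them for fingers. Arms rise at 45 degrees to +y and -y, 8 mm thick, upper faces 45 mm long, meeting at right angles 50 mm above the bench. The upper edge of a pad on a slope stands 7 mm past the arm tips.
- rest_valley (a point): Bottom line of the V, 50 mm above the bench, midway between the brackets; axes as the rest's. A well placed pad lies on one slope with its lower long edge against the foot of the other slope: its origin 18 mm above this point and 18 mm to the side (rest's +y or -y).
- brake_pad_b: The second brake pad of the same size and shape, lying lining UP on the bench (origin at its underside, z up): leave it alone.
- cutters: Blue-handled cutters, 62 x 137 x 14 mm, lying on the bench; a bystander. Origin: centre of the underside.
- sand_block: Green sanding block, 66 x 125 x 30 mm; a bystander. Origin: centre of its underside.
- driver_yellow: Yellow screwdriver, 30 x 222 x 30 mm, lying on the bench; a bystander. Origin: centre of its underside.
- polisher: Rotary sander lying on its side between the rest and the middle of the bench, fixed: an obstacle, keep clear. Origin on the bench; in its frame the upright yellow disc (155 mm across, top at 157 mm) is centred at x = -236, y = 170 mm, facing -x; the side handle at x = -161, y = 170 mm reaches up to 231 mm; the body runs from there to y = -116 mm, 110 mm high. Walls with hung tools stand at the far left, shelves behind.

How it is judged:
By the outcome, as a careful person would: the job done as asked, in the order asked, and still so for the second after the job is handed in, with the robot touching nothing.
It also fails if it takes over 58 s, if anything falls off the work surface, if the arm or the gripper's body presses on something with over 40 N, if the wrist force passes 120 N, or if a joint passes its speed limit or range.

## Working session

There is one attempt and no reset: what is moved stays moved. The work goes in short steps, Python scripts to look and compute and a tool call to move; the robot and the scene stay as the last step left them, time stands still between calls to the robot, and variables do not carry over. Pictures are saved under pics/ and viewed, at most 10 in all, crops included, and the job is handed in when it is done.

Besides the shell and the picture viewer there is one more tool, called after "Call:" as name(argument=value, ...), one argument or row to a line, values as JSON. arm_command: Moves the arm, as the interface text tells. Its arguments: {"type":"object","properties":{"commands":{"type":"array","items":{"type":"number"}},"force":{"type":"number"}},"required":["commands"]}

```bash
mkdir -p pics; ls; python3 - <<'E'
from station import *
import cv2,numpy as np
o=get_obs();print({k:np.round(v,3) for k,v in o.items()})
for n in("top","scene"):
    c=read_camera(n);cv2.imwrite(f"pics/{n}0.png",c["img"][:,:,::-1]);np.savez(f"pics/{n}0.npz",**c)
    print(n,c["camera_matrix"].round(1).tolist(),c["pose"].round(3).tolist())
E
```

```text
pics
{'t': np.float64(0.0), 'q': array([ 1.048,  0.478,  0.022,  1.556, -0.012,  1.109, -0.083]), 'joint_vel': array([0.   , 0.   , 0.001, 0.002, 0.001, 0.   , 0.   ]), 'joint_torque': array([-0.0000e+00, -5.9644e+01,  1.6080e+00, -2.8120e+01,  1.2000e-02,
        9.0000e-03,  0.0000e+00]), 'eef_pos': array([ 0.272, -0.617,  0.23 ]), 'tool_rot': array([-0.001,  0.979,  0.206, -0.   ]), 'contact_force': array([-0.74 ,  1.067, -0.378]), 'torque': array([ 0.049, -0.049,  0.015]), 'grasp_force': np.float64(0.0), 'gripper_width': np.float64(0.999)}
top [[461.5, 0.0, 324.0], [0.0, 461.5, 238.6], [0.0, 0.0, 1.0]] [[-0.504, -0.845, 0.179, 0.229], [-0.863, 0.493, -0.109, 0.006], [0.004, -0.209, -0.978, 1.362], [0.0, 0.0, 0.0, 1.0]]
scene [[568.2, 0.0, 312.9], [0.0, 568.2, 241.4], [0.0, 0.0, 1.0]] [[-0.537, -0.587, 0.606, -0.369], [-0.843, 0.368, -0.391, 0.44], [0.007, -0.722, -0.692, 1.027], [0.0, 0.0, 0.0, 1.0]]
```

View pics/top0.png

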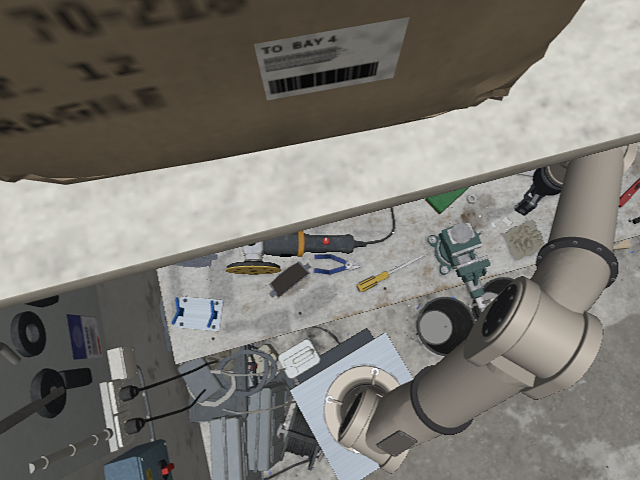

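View pics/scene0.png

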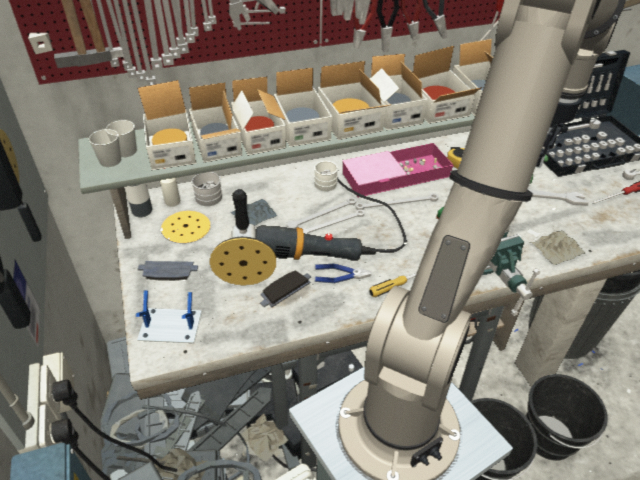

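Scene: lining-down pad (grey steel) at about (168,270), lining-up pad at (287,288), V-rest at (168,322), and polisher disc at (243,261). In the top view the rest is at (197,314) and the pad at about (197,260), partly hidden by the carton's shelf.

```bash
cat > h.py <<'E'
import numpy as np,cv2
def ray(c,uv,z):
    uv=np.atleast_2d(uv).astype(float);K=c["camera_matrix"];T=c["pose"]
    d=np.c_[(uv-K[:2,2])/np.diag(K)[:2],np.ones(len(uv))]@T[:3,:3].T
    o=T[:3,3];return o+d*((z-o[2])/d[:,2])[:,None]
def proj(c,P):
    T=c["pose"];p=(np.atleast_2d(P)-T[:3,3])@T[:3,:3];p=p@c["camera_matrix"].T;return p[:,:2]/p[:,2:]
E
python3 - <<'E'
from h import *
c=np.load("pics/scene0.npz");im=c["img"]
a=cv2.resize(im[215:365,110:320],None,fx=3.8,fy=3.8,interpolation=cv2.INTER_CUBIC);cv2.imwrite("pics/crop0.png",a[:,:,::-1])
t=np.load("pics/top0.npz");b=cv2.resize(t["img"][240:340,155:315],None,fx=5,fy=5,interpolation=cv2.INTER_CUBIC);cv2.imwrite("pics/crop1.png",b[:,:,::-1])
E
```

```text
(no output)
```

View pics/crop0.png

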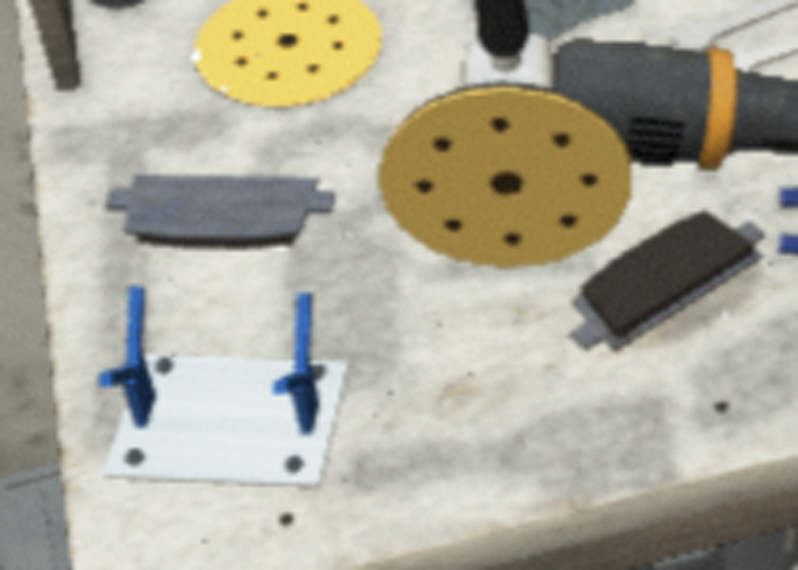

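View pics/crop1.png

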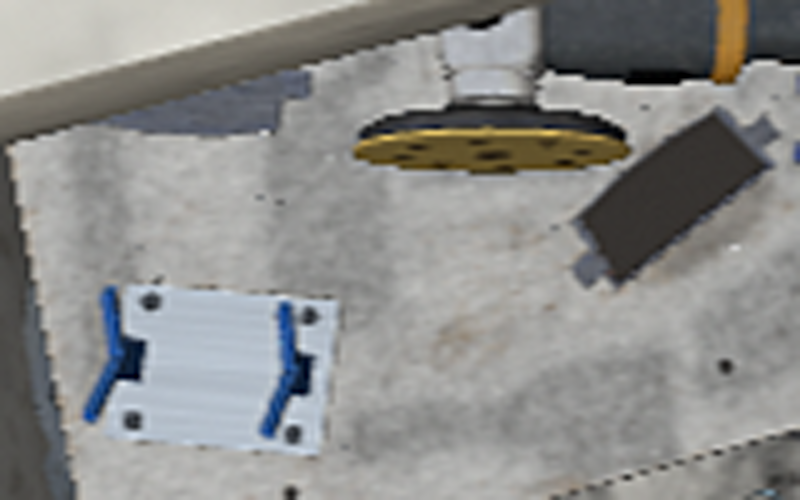

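```bash
python3 - <<'E'
from h import *
s=np.load("pics/scene0.npz");t=np.load("pics/top0.npz")
S=lambda p,z:ray(s,(np.array(p)+.5)/3.8-.5+[110,215],z)[:,:2]
Tt=lambda p,z:ray(t,(np.array(p)+.5)/5-.5+[155,240],z)[:,:2]
F=S([(346,363),(319,485),(106,476)],.006);G=Tt([(340,298),(318,455),(104,440)],.006)
for n,f in(("scene",F),("top",G)):
    x=f[1]-f[2];y=f[0]-f[1];print(n,f.round(3).tolist(),np.linalg.norm(x),np.linalg.norm(y),"ctr",(f[0]+f[2])/2,np.degrees([np.arctan2(x[1],x[0]),np.arctan2(y[1],y[0])]))
# bracket tips: z=50+45*.707=81.8
print("tips scene",S([(136,288),(304,294),(103,379),(278,385)],.0818).round(3).tolist())
print("tips top",Tt([(109,287),(286,303),(90,420),(267,435)],.0818).round(3).tolist())
# blue mask of the pad
im=s["img"];hsv=cv2.cvtColor(im,cv2.COLOR_RGB2HSV);print(im[268,150:200:8].tolist(),im[277,168].tolist(),im[255,168].tolist())
P=S([(135,175),(318,179),(107,198),(334,201)],.017);print("pad",P.round(4).tolist(),np.linalg.norm(P[1]-P[0]),np.linalg.norm(P[3]-P[2]))
r=im.astype(int);m=((r[:,:,2]-r[:,:,0]>8)&(r.sum(2)<400)).astype(np.uint8)
m[:255]=0;m[283:]=0;m[:,:130]=0;m[:,205:]=0
cs,_=cv2.findContours(m,cv2.RETR_EXTERNAL,cv2.CHAIN_APPROX_NONE);k=max(cs,key=cv2.contourArea);print(cv2.boundingRect(k),cv2.contourArea(k))
w=ray(s,k[:,0],.017)[:,:2];rc=cv2.minAreaRect((w*1000).astype(np.float32));print(rc)
# mask centroid
M=cv2.moments((w*1000).astype(np.float32));print(M["m10"]/M["m00"],M["m01"]/M["m00"])
Q=S([(288,40),(505,185),(440,185)],0.08);print(Q)
# second pad
for q in S([(573,338),(762,235)],.006):print("padb",q)
# polisher disc extents top view rim top at z .157, contact at bottom
print("disc ends",Tt([(355,148),(630,150)],.08), S([(380,180),(632,180)],.08))
E
```

```text
scene [[0.469, 0.205], [0.394, 0.255], [0.466, 0.356]] 0.12374077256293058 0.09004082176194475 ctr [0.46726326 0.28056763] [-125.15264239  -34.21434395]
top [[0.47, 0.203], [0.397, 0.256], [0.466, 0.358]] 0.12396610138426993 0.09034279262084155 ctr [0.46824087 0.28044915] [-124.20966183  -35.70446538]
tips scene [[0.522, 0.302], [0.466, 0.221], [0.468, 0.341], [0.412, 0.261]]
tips top [[0.526, 0.299], [0.469, 0.219], [0.467, 0.34], [0.411, 0.261]]
[[108, 114, 121], [108, 115, 124], [112, 120, 127], [108, 113, 118], [104, 111, 117], [105, 111, 118], [188, 189, 180]] [75, 76, 79] [218, 217, 207]
pad [[0.677, 0.2578], [0.6105, 0.1587], [0.6668, 0.2804], [0.5868, 0.158]] 0.11939330611694163 0.14621224817931255
(139, 261, 59, 16) 652.0
((621.8489379882812, 222.1167755126953), (142.26669311523438, 49.61458206176758), 55.88145446777344)
623.0718806416063 222.0181289498789
[[0.67614984 0.14122732]
 [0.48428155 0.08221952]
 [0.50527362 0.11563932]]
padb [0.41299473 0.07904916]
padb [ 0.42375099 -0.0646463 ]
disc ends [[0.52673946 0.14604841]
 [0.44820454 0.0136759 ]] [[0.52850156 0.14466945]
 [0.446909   0.01476409]]
```

```bash
cat >> h.py <<'E'
from scipy.spatial.transform import Rotation as Ro
O=np.array([.4677,.2808,0.]);A=55.2
def uv(a=A):
    a=np.radians(a);return np.array([np.cos(a),np.sin(a),0]),np.array([np.sin(a),-np.cos(a),0])
def W(u,v,z):  # rest coordinates -> world
    a,b=uv();return O+u*a+v*b+[0,0,z]
def Rt(th,a=A):
    u,v=uv(a);return Ro.from_rotvec(np.radians(th)*u)*Ro.from_matrix(np.c_[u,v,[0,0,-1]])
def q(o):
    w=o["tool_rot"];return Ro.from_quat([w[1],w[2],w[3],w[0]])
def go(p,th,a=A):
    from station import get_obs
    o=get_obs();R=q(o);print("shift mm",(R.inv().apply(p-o["eef_pos"])*1000).round(1),"rot",(R.inv()*Rt(th,a)).as_rotvec(degrees=True).round(2))
def st():
    from station import get_obs
    o=get_obs();u,v=uv();d=o["eef_pos"]-O;R=q(o)
    e=(Rt(0).inv()*R).as_rotvec(degrees=True)
    print("t %.2f u %.1f v %.1f z %.1f"%(o["t"],1e3*d@u,1e3*d@v,1e3*d[2]),"rotvec vs R0",e.round(2),"w %.3f g %.1f"%(o["gripper_width"],o["grasp_force"]),"F",o["contact_force"].round(1),"q",o["q"].round(2))
E
python3 - <<'E'
from h import *
st();p=np.array([.622,.223,0])
u,v=uv();d=p-O;print(d@u,d@v)
o=p+[0,0,.40];go(o,0,56)
E
```

```text
t 0.10 u -849.2 v 351.7 z 230.4 rotvec vs R0 [1.000e-01 2.000e-02 3.143e+01] w 1.001 g 0.0 F [-1.  -0.6  0.3] q [ 1.05  0.48  0.02  1.56 -0.01  1.11 -0.08]
0.040598679205779725 0.1596905671814907
shift mm [ 659.1 -628.2 -168.6] rot [-1.000e-01 -2.000e-02 -3.223e+01]
```

Call:
arm_command(
  commands=[0, 0, -0.05, 0, 0, 0, 1, 0, 0, -0.1, 0, 0, 0, 1, 0.03, -0.03, -0.14, 0, 0, -4, 1, 0.066, -0.063, -0.168, 0, 0, -8, 1, 0.1, -0.096, -0.168, 0, 0, -12, 1, 0.136, -0.13, -0.168, 0, 0, -16, 1, 0.17, -0.163, -0.168, 0, 0, -20, 1, 0.206, -0.197, -0.168, 0, 0, -24, 1],
)

```text
t: 0.9
eef_pos: [0.3789, -0.3583, 0.3992]
tool_rot: [0.0, 0.914, 0.406, -0.0]
contact_force: [1.0, 0.2, 0.2]
gripper_width: 1.004
grasp_force: 0.0
```

```bash
python3 -c "
from h import *
st();go(np.array([.622,.223,.40]),0,56)"
```

```text
t 0.90 u -575.5 v 291.8 z 399.2 rotvec vs R0 [ 0.   -0.01  7.28] w 1.004 g 0.0 F [1.  0.2 0.2] q [ 0.79  0.11 -0.17  1.67  0.02  1.36 -0.12]
shift mm [ 594.4 -209.1   -0.9] rot [-0.    0.01 -8.08]
```

Call:
arm_command(
  commands=[0.045, -0.016, 0, 0, 0, -1, 1, 0.09, -0.032, 0, 0, 0, -2, 1, 0.135, -0.047, 0, 0, 0, -3, 1, 0.18, -0.063, 0, 0, 0, -4, 1, 0.225, -0.079, 0, 0, 0, -5, 1, 0.27, -0.095, 0, 0, 0, -6, 1, 0.315, -0.111, 0, 0, 0, -7, 1, 0.36, -0.127, 0, 0, 0, -8, 1],
)

```text
t: 1.7
eef_pos: [0.5268, -0.0068, 0.3991]
tool_rot: [0.0, 0.884, 0.468, -0.0]
contact_force: [1.3, -0.7, 0.7]
gripper_width: 1.003
grasp_force: 0.0
```

```bash
python3 -c "
from h import *
st();go(np.array([.622,.223,.20]),0,56)"
```

```text
t 1.70 u -202.5 v 212.6 z 399.1 rotvec vs R0 [ 0.   -0.02 -0.59] w 1.003 g 0.0 F [ 1.3 -0.7  0.7] q [ 0.35  0.15 -0.51  1.64  0.08  1.37 -0.77]
shift mm [243.7 -50.5 199. ] rot [-0.    0.02 -0.21]
```

Call:
arm_command(
  commands=[0.045, -0.01, 0, 0, 0, 0, 1, 0.09, -0.02, 0, 0, 0, 0, 1, 0.135, -0.03, 0, 0, 0, 0, 1, 0.18, -0.04, 0, 0, 0, 0, 1, 0.22, -0.048, 0.03, 0, 0, 0, 1, 0.244, -0.0505, 0.075, 0, 0, 0, 1, 0.244, -0.0505, 0.125, 0, 0, 0, 1, 0.244, -0.0505, 0.17, 0, 0, 0, 1],
)

```text
t: 2.5
eef_pos: [0.6215, 0.2227, 0.2265]
tool_rot: [-0.0, 0.883, 0.468, -0.001]
contact_force: [0.9, -0.3, -0.3]
gripper_width: 1.001
grasp_force: 0.0
```

```bash
python3 -c "
from h import *
from station import *
st();go(np.array([.622,.223,.06]),0,56)
c=read_camera('wrist');np.savez('pics/w1.npz',**c);cv2.imwrite('pics/w1.png',c['img'][:,:,::-1])
im=c['img'].astype(int)
for z in(.017,):
  m=((im[:,:,2]-im[:,:,0]>4)&(im.sum(2)<420)&(im.sum(2)>200)).astype(np.uint8)
  m=cv2.morphologyEx(m,cv2.MORPH_OPEN,np.ones((3,3)))
  for k in sorted(cv2.findContours(m,0,1)[0],key=cv2.contourArea)[-3:]:
    w=ray(c,k[:,0],z)[:,:2]*1000;print(cv2.boundingRect(k),cv2.minAreaRect(w.astype(np.float32)))
"
```

```text
t 2.50 u 40.1 v 159.5 z 226.5 rotvec vs R0 [ 0.07 -0.04 -0.67] w 1.001 g 0.0 F [ 0.9 -0.3 -0.3] q [-0.04  0.52 -0.57  1.57  0.3   1.15 -1.27]
shift mm [  0.7   0.4 166.5] rot [-0.07  0.04 -0.13]
(85, 300, 90, 27) ((398.6669921875, 236.51400756835938), (29.610536575317383, 92.4551010131836), 55.03049850463867)
(65, 195, 97, 20) ((464.7945251464844, 328.25048828125), (17.716888427734375, 88.55349731445312), 55.15183639526367)
(289, 122, 57, 152) ((622.0394897460938, 223.71014404296875), (141.68499755859375, 50.91310501098633), 56.49226379394531)
```

View pics/w1.png

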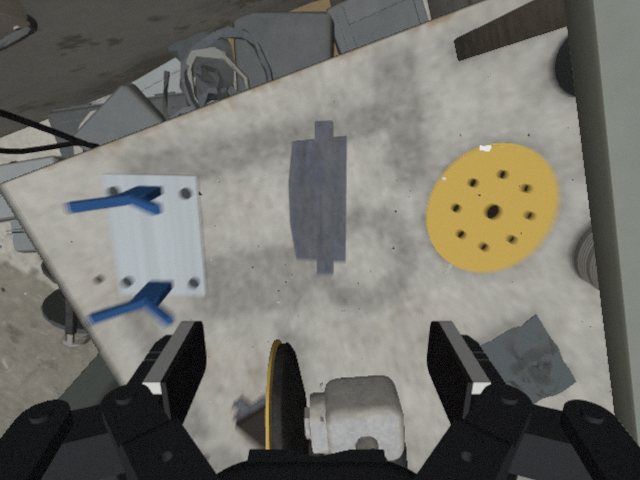

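The wrist view shows the pad centred at (318,198), straight edge on the right, which confirms about (622, 223.5) mm at 56.3°. The rest is at (155,240). Descending.

Call:
arm_command(
  commands=[0.001, 0, 0.045, 0, 0, -0.4, 1, 0.001, 0, 0.09, 0, 0, -0.4, 1, 0.001, 0, 0.135, 0, 0, -0.4, 1, 0.001, 0, 0.175, 0, 0, -0.4, 1, 0.001, 0, 0.205, 0, 0, -0.4, 1, 0.001, 0, 0.222, 0, 0, -0.4, 1, 0.001, 0, 0.2285, 0, 0, -0.4, 1, 0.001, 0, 0.2285, 0, 0, -0.4, 1],
  force=60,
)

```text
t: 3.35
eef_pos: [0.6231, 0.2226, 0.0012]
tool_rot: [0.0, 0.882, 0.471, 0.0]
contact_force: [0.4, 0.7, 0.7]
gripper_width: 1.001
grasp_force: 0.0
```

```bash
python3 -c "
from h import *
st();c=np.load('pics/w1.npz')
f=ray(c,[(195,175),(203,296),(118,297),(108,178)],.006)[:,:2];print(f.round(4).tolist(),f.mean(0))"
```

```text
t 3.35 u 40.9 v 160.9 z 1.2 rotvec vs R0 [-0.01  0.01 -0.95] w 1.001 g 0.0 F [0.4 0.7 0.7] q [-0.11  0.77 -0.47  1.7   0.47  0.78 -1.39]
[[0.5414, 0.3067], [0.4678, 0.2059], [0.3943, 0.2543], [0.4726, 0.3499]] [0.46902483 0.27920243]
```

Call:
arm_command(
  commands=[0, -0.001, 0.002, 0, 0, 0, 0.4, 0, -0.001, 0.002, 0, 0, 0, 0.2, 0, -0.001, 0.002, 0, 0, 0, 0, 0, -0.001, 0.002, 0, 0, 0, 0, 0, -0.001, 0.002, 0, 0, 0, 0, 0, -0.001, 0.002, 0, 0, 0, 0, 0, -0.001, 0.002, 0, 0, 0, 0],
  force=60,
)

```text
t: 4.05
eef_pos: [0.6229, 0.2235, 0.0007]
tool_rot: [0.0, 0.882, 0.471, 0.001]
contact_force: [-1.3, -0.8, 5.0]
gripper_width: 0.598
grasp_force: 62.3
```

```bash
sed -i 's/O=np.array.*;A/O=np.array([.4682,.2803,0.]);A/' h.py; python3 -c "
from h import *
st()"
```

```text
t 4.05 u 41.6 v 159.5 z 0.7 rotvec vs R0 [-0.09  0.11 -0.96] w 0.598 g 62.3 F [-1.3 -0.8  5. ] q [-0.11  0.77 -0.47  1.71  0.47  0.77 -1.4 ]
```

Call:
arm_command(
  commands=[0, 0, -0.03, 0, 0, 0, 0, 0, 0, -0.07, 0, 0, 0, 0, 0, 0, -0.115, 0, 0, 0, 0, 0, 0, -0.16, 0, 0, 0, 0, 0, 0, -0.2, 0, 0, 0, 0, -0.01, -0.02, -0.22, 5, 0, 0, 0, -0.02, -0.05, -0.22, 10, 0, 0, 0, -0.025, -0.08, -0.22, 15, 0, 0, 0],
)

```text
t: 4.85
eef_pos: [0.5409, 0.2462, 0.2202]
tool_rot: [-0.116, 0.875, 0.466, -0.061]
contact_force: [0.6, 0.2, -6.0]
gripper_width: 0.594
grasp_force: 65.0
```

```bash
python3 -c "
from h import *
st();go(W(0,-.0182,.16),45)"
```

```text
t 4.85 u 13.5 v 79.2 z 220.2 rotvec vs R0 [15.05 -0.08 -0.9 ] w 0.594 g 65.0 F [ 0.6  0.2 -6. ] q [ 0.06  0.53 -0.67  1.62  0.09  1.2  -1.18]
shift mm [-12.  -78.6  83.5] rot [29.94  0.42  0.81]
```

Call:
arm_command(
  commands=[-0.003, -0.02, 0.02, 7, 0, 0.2, 0, -0.006, -0.04, 0.04, 14, 0.2, 0.4, 0, -0.009, -0.06, 0.06, 21, 0.3, 0.6, 0, -0.012, -0.0786, 0.0835, 28, 0.4, 0.8, 0, -0.012, -0.0786, 0.0835, 29.9, 0.4, 0.8, 0, -0.012, -0.0786, 0.0835, 29.9, 0.4, 0.8, 0, -0.012, -0.0786, 0.0835, 29.9, 0.4, 0.8, 0],
)

```text
t: 5.55
eef_pos: [0.4553, 0.2914, 0.1595]
tool_rot: [-0.337, 0.819, 0.429, -0.176]
contact_force: [0.7, 0.1, -3.0]
gripper_width: 0.599
grasp_force: 65.2
```

```bash
python3 -c "
from h import *
from station import *
st();go(W(0,-.0182,.0703),45)
c=read_camera('scene');np.savez('pics/s2.npz',**c)
a=cv2.resize(c['img'][160:360,90:290],None,fx=3,fy=3,interpolation=cv2.INTER_CUBIC);c=read_camera('wrist');np.savez('pics/w2.npz',**c)
b=c['img'][:, 220:420]; cv2.imwrite('pics/s2.png',np.hstack([a[:480],b])[:,:,::-1])"
```

```text
t 5.55 u 1.7 v -16.9 z 159.5 rotvec vs R0 [44.71  0.05 -0.07] w 0.599 g 65.2 F [ 0.7  0.1 -3. ] q [ 0.18  0.77 -0.77  1.67 -0.19  1.25 -1.04]
shift mm [-1.8 61.8 64.3] rot [ 0.29 -0.02  0.08]
```

View pics/s2.png

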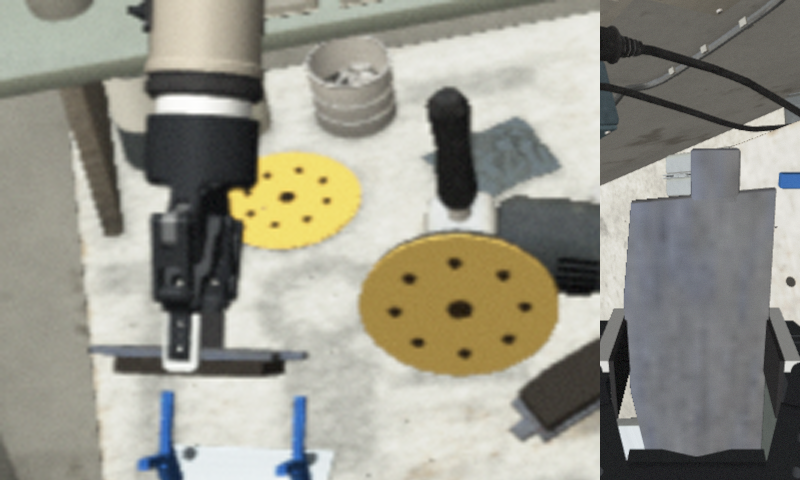

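```bash
python3 -c "
from h import *
from station import get_obs
c=np.load('pics/w2.npz');o=get_obs();R=q(o)
px=np.array([(630,201),(690,196),(691,150),(739,149),(741,191),(775,188),(772,240),(768,290),(624,270),(623,300)])+[-380,0]
K=c['camera_matrix'];T=c['pose'];d=np.c_[(px-K[:2,2])/np.diag(K)[:2],np.ones(len(px))]@T[:3,:3].T
d=R.inv().apply(d);o3=R.inv().apply(T[:3,3]-o['eef_pos']);print(o3)
print((o3+d*((-.0163-o3[2])/d[:,2])[:,None]).round(4)*1000)"
```

```text
[ 0.08438286 -0.00145371 -0.14303301]
[[ 55.2 -23.2 -16.3]
 [ 56.8  -3.4 -16.3]
 [ 71.6  -3.  -16.3]
 [ 71.9  12.2 -16.3]
 [ 58.5  13.3 -16.3]
 [ 59.4  24.4 -16.3]
 [ 41.5  24.5 -16.3]
 [ 22.7  24.3 -16.3]
 [ 30.5 -26.6 -16.3]
 [ 18.8 -27.7 -16.3]]
```

The pad is held squarely, its centre within about 1 mm of the tool's. Lowering it into the V.

Call:
arm_command(
  commands=[-0.001, 0.015, 0.017, 0.3, 0, 0, 0, -0.001, 0.032, 0.034, 0.3, 0, 0, 0, -0.001, 0.044, 0.046, 0.3, 0, 0, 0, -0.001, 0.053, 0.0555, 0.3, 0, 0, 0, -0.001, 0.059, 0.0615, 0.3, 0, 0, 0, -0.001, 0.0615, 0.064, 0.3, 0, 0, 0, -0.001, 0.0615, 0.064, 0.3, 0, 0, 0],
)

```text
t: 6.35
eef_pos: [0.4527, 0.2914, 0.0703]
tool_rot: [-0.34, 0.818, 0.428, -0.178]
contact_force: [-0.4, -1.0, -2.9]
gripper_width: 0.598
grasp_force: 65.3
```

```bash
python3 -c "
from h import *
st();go(W(0,-.0182,.0703),45)"
```

```text
t 6.35 u 0.2 v -19.1 z 70.3 rotvec vs R0 [ 4.517e+01 -2.000e-02 -5.000e-02] w 0.598 g 65.3 F [-0.4 -1.  -2.9] q [ 0.16  0.9  -0.73  1.69 -0.14  1.13 -0.99]
shift mm [-0.2  0.6 -0.6] rot [-0.17  0.03  0.04]
```

Call:
arm_command(
  commands=[0, 0.0007, 0.0007, 0, 0, 0, 0, 0, 0.0014, 0.0014, 0, 0, 0, 0, 0, 0.0014, 0.0014, 0, 0, 0, 0],
)

```text
t: 6.65
eef_pos: [0.4529, 0.2915, 0.0698]
tool_rot: [-0.341, 0.818, 0.428, -0.178]
contact_force: [1.4, -4.9, 9.2]
gripper_width: 0.597
grasp_force: 66.3
```

Call:
arm_command(
  commands=[0, 0.001, 0.001, 0, 0, 0, 0.8, 0, 0.001, 0.001, 0, 0, 0, 1, 0, 0.001, 0.001, 0, 0, 0, 1, 0, 0.001, 0.001, 0, 0, 0, 1, 0, 0.001, 0.001, 0, 0, 0, 1],
)

```text
t: 7.15
eef_pos: [0.4517, 0.2913, 0.0663]
tool_rot: [-0.34, 0.818, 0.428, -0.179]
contact_force: [1.3, 0.1, 0.2]
gripper_width: 0.999
grasp_force: 0.0
```

Call:
arm_command(
  commands=[0, 0, -0.02, 0, 0, 0, 1, 0, 0, -0.05, 0, 0, 0, 1, 0, 0, -0.09, 0, 0, 0, 1, 0, 0, -0.13, 0, 0, 0, 1, 0, 0, -0.13, 0, 0, 0, 1],
)

```text
t: 7.65
eef_pos: [0.5331, 0.237, 0.1609]
tool_rot: [-0.339, 0.82, 0.427, -0.174]
contact_force: [-0.3, -0.4, -0.6]
gripper_width: 0.999
grasp_force: 0.0
```

```bash
python3 -c "
from h import *
from station import *
st()
c=read_camera('scene');np.savez('pics/s3.npz',**c)
a=cv2.resize(c['img'][210:360,110:260],None,fx=3.2,fy=3.2,interpolation=cv2.INTER_CUBIC);c=read_camera('wrist');np.savez('pics/w3.npz',**c)
b=c['img'][:, 160:480]; cv2.imwrite('pics/s3.png',np.hstack([a[:480],b])[:,:,::-1])"
```

```text
t 7.65 u 1.5 v 78.1 z 160.9 rotvec vs R0 [44.85  0.32  0.17] w 0.999 g 0.0 F [-0.3 -0.4 -0.6] q [ 0.22  0.84 -0.72  1.49 -0.15  1.39 -0.98]
```

View pics/s3.png

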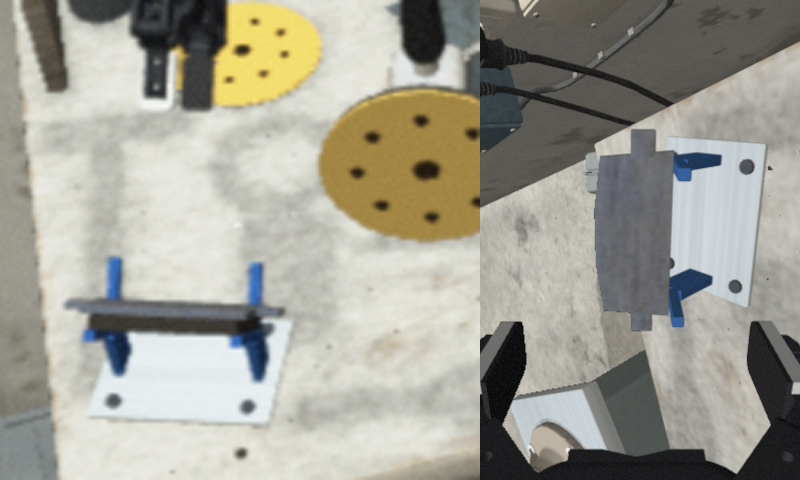

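The pad rests steel-up in the V, on the slope nearer the robot, level and centred (wrist crop centre about (635,235)). Now round to the other side for the second grip.

```bash
python3 -c "
from h import *
go(W(0,.0,.33),0);go(W(0,-.10,.26),-45)
c=np.load('pics/w3.npz');px=np.array([(633,129),(655,129),(631,331),(652,331),(673,152),(668,314)])+[-320,0]
# plate face plane through W(0,-.0067,.0808), normal (v+Z)/sqrt2
u,v=uv();n=(v+[0,0,1])/2**.5;p0=W(0,-.0067,.0808);K=c['camera_matrix'];T=c['pose']
d=np.c_[(px-K[:2,2])/np.diag(K)[:2],np.ones(len(px))]@T[:3,:3].T
X=T[:3,3]+d*(((p0-T[:3,3])@n)/(d@n))[:,None]-p0;s=(-v+[0,0,1])/2**.5
print(np.c_[X@u,X@s].round(4)*1000)"
```

```text
shift mm [   0.  -173.4  -69.4] rot [-4.515e+01  2.000e-02  2.000e-02]
shift mm [ 1.000e-01 -1.943e+02  5.080e+01] rot [-9.015e+01  1.000e-02  3.000e-02]
[[ 72.3   1. ]
 [ 72.3 -12.8]
 [-73.2   3. ]
 [-73.2 -12.8]
 [ 58.1 -24.5]
 [-58.8 -24.4]]
```

Call:
arm_command(
  commands=[0, -0.022, -0.022, -3, 0, 0, 1, 0, -0.055, -0.05, -9, 0, 0, 1, 0, -0.09, -0.065, -16, 0, 0, 1, 0, -0.12, -0.07, -24, 0, 0, 1, 0, -0.147, -0.07, -32, 0, 0, 1, 0, -0.165, -0.07, -39, 0, 0, 1, 0, -0.1734, -0.0694, -45, 0, 0, 1, 0, -0.1734, -0.0694, -45, 0, 0, 1],
)

```text
t: 8.55
eef_pos: [0.4627, 0.2847, 0.3309]
tool_rot: [-0.0, 0.883, 0.469, -0.0]
contact_force: [-1.0, 0.9, 0.3]
gripper_width: 1.0
grasp_force: 0.0
```

```bash
python3 -c "
from h import *
st();go(W(0,-.10,.25),-45)"
```

```text
t 8.55 u 0.5 v -7.0 z 330.9 rotvec vs R0 [ 0.04  0.01 -0.72] w 1.000 g 0.0 F [-1.   0.9  0.3] q [-0.05  0.25 -0.74  1.7   0.18  1.25 -1.42]
shift mm [  0.6 -92.9  80.9] rot [-45.04  -0.29   0.67]
```

Call:
arm_command(
  commands=[0, -0.015, 0, -7, 0, 0, 0.7, 0, -0.03, 0, -14, 0, 0, 0.7, 0, -0.045, 0, -21, -0.1, 0.3, 0.7, 0, -0.06, 0.02, -28, -0.2, 0.4, 0.7, 0, -0.075, 0.04, -35, -0.3, 0.6, 0.7, 0.0006, -0.093, 0.06, -42, -0.3, 0.7, 0.7, 0.0006, -0.093, 0.081, -45, -0.3, 0.7, 0.7, 0.0006, -0.093, 0.081, -45, -0.3, 0.7, 0.7],
)

```text
t: 9.35
eef_pos: [0.3889, 0.3327, 0.244]
tool_rot: [0.341, 0.82, 0.428, 0.17]
contact_force: [0.1, 0.1, 0.1]
gripper_width: 0.703
grasp_force: 0.0
```

```bash
python3 -c "
from h import *
st();go(W(-.0004,-.089,.151),-45)"
```

```text
t 9.35 u -2.2 v -95.0 z 244.0 rotvec vs R0 [-44.76  -0.86   0.06] w 0.703 g 0.0 F [0.1 0.1 0.1] q [-0.68  0.4  -0.74  1.99  0.94  1.45 -2.46]
shift mm [  3.1 -61.2  70.2] rot [-0.24  0.8   0.27]
```

Call:
arm_command(
  commands=[0.001, -0.02, 0.023, 0, 0.2, 0, 0.7, 0.002, -0.04, 0.046, -0.2, 0.5, 0.2, 0.7, 0.003, -0.0612, 0.07, -0.2, 0.8, 0.3, 0.7, 0.003, -0.0612, 0.07, -0.2, 0.8, 0.3, 0.7],
)

```text
t: 9.75
eef_pos: [0.3985, 0.3294, 0.1536]
tool_rot: [0.339, 0.821, 0.424, 0.178]
contact_force: [-0.6, -0.3, 0.4]
gripper_width: 0.704
grasp_force: 0.0
```

```bash
python3 -c "
from h import *
from station import *
st();go(W(-.0004,-.011,.073),-45)
a=read_camera('scene')['img'];b=read_camera('wrist')['img']
a=cv2.resize(a[130:380,60:260],None,fx=1.92,fy=1.92)
cv2.imwrite('pics/s4.png',np.hstack([a,b[:,130:510]])[:,:,::-1])"
```

```text
t 9.75 u 0.5 v -85.2 z 153.6 rotvec vs R0 [-44.98   0.05   0.58] w 0.704 g 0.0 F [-0.6 -0.3  0.4] q [-0.72  0.55 -0.69  2.05  1.06  1.37 -2.65]
shift mm [ -0.6  -4.5 109.5] rot [-0.02  0.17 -0.54]
```

View pics/s4.png

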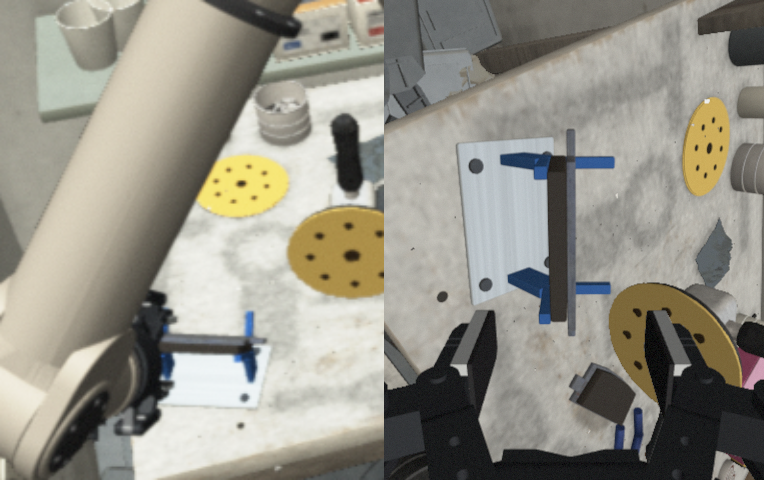

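The wrist view shows the pad edge-on at (565,240) between the brackets, centred between the fingers. Inserting and gripping through the thickness.

Call:
arm_command(
  commands=[-0.0006, -0.0045, 0.02, 0, 0.2, -0.5, 0.7, -0.0006, -0.0045, 0.05, 0, 0.2, -0.5, 0.7, -0.0006, -0.0045, 0.08, 0, 0.2, -0.5, 0.7, -0.0006, -0.0045, 0.1, 0, 0.2, -0.5, 0.7, -0.0006, -0.0045, 0.1095, 0, 0.2, -0.5, 0.7, -0.0006, -0.0045, 0.1095, 0, 0.2, -0.5, 0.7],
)

```text
t: 10.45
eef_pos: [0.46, 0.2899, 0.0768]
tool_rot: [0.337, 0.819, 0.427, 0.182]
contact_force: [0.1, 0.3, 0.1]
gripper_width: 0.699
grasp_force: 0.0
```

```bash
python3 -c "
from h import *
st();go(W(-.0004,-.011,.073),-45)"
```

```text
t 10.45 u 3.2 v -12.2 z 76.8 rotvec vs R0 [-45.04   0.54   0.17] w 0.699 g 0.0 F [0.1 0.3 0.1] q [-0.65  0.66 -0.6   2.1   1.25  1.24 -2.72]
shift mm [-3.7 -1.8  3.5] rot [ 0.04 -0.42 -0.35]
```

Call:
arm_command(
  commands=[-0.0037, -0.0018, 0.0035, 0, -0.4, -0.35, 0.7, -0.0037, -0.0018, 0.0035, 0, -0.4, -0.35, 0.7, -0.0037, -0.0018, 0.0035, 0, -0.4, -0.35, 0.5],
)

```text
t: 10.75
eef_pos: [0.4576, 0.2876, 0.0726]
tool_rot: [0.339, 0.818, 0.429, 0.178]
contact_force: [-0.1, 0.3, -0.2]
gripper_width: 0.546
grasp_force: 0.0
```

Call:
arm_command(
  commands=[0, 0, 0, 0, 0, 0, 0.3, 0, 0, 0, 0, 0, 0, 0.2, 0, 0, 0, 0, 0, 0, 0, 0, 0, 0, 0, 0, 0, 0, 0, 0, 0, 0, 0, 0, 0, 0, 0, 0, 0, 0, 0, 0],
  force=70,
)

```text
t: 11.35
eef_pos: [0.4587, 0.2867, 0.0736]
tool_rot: [0.34, 0.818, 0.428, 0.179]
contact_force: [-0.9, -1.1, 8.1]
gripper_width: 0.19
grasp_force: 68.6
```

```bash
python3 -c "
from h import *
st();go(W(-.0004,-.011,.073),-45)"
```

```text
t 11.35 u -0.2 v -11.5 z 73.6 rotvec vs R0 [-45.21   0.09  -0.08] w 0.190 g 68.6 F [-0.9 -1.1  8.1] q [-0.65  0.67 -0.6   2.1   1.26  1.24 -2.73]
shift mm [-0.2 -0.1  0.8] rot [ 0.21 -0.11  0.04]
```

Call:
arm_command(
  commands=[0, 0.015, -0.015, 0, 0, 0, 0, 0, 0.04, -0.04, 0, 0, 0, 0, 0, 0.075, -0.075, 0, 0, 0, 0, 0, 0.11, -0.11, 3, 0, 0, 0, 0, 0.14, -0.14, 8, 0, 0, 0, 0, 0.16, -0.16, 15, 0, 0, 0, 0, 0.17, -0.17, 22, 0, 0, 0, 0, 0.175, -0.175, 29, 0, 0, 0],
)

```text
t: 12.15
eef_pos: [0.4574, 0.2878, 0.3219]
tool_rot: [0.121, 0.877, 0.461, 0.065]
contact_force: [-0.4, -0.7, -4.9]
gripper_width: 0.186
grasp_force: 69.3
```

```bash
python3 -c "
from h import *
st();go(W(0,.02,.28),45)"
```

```text
t 12.15 u 0.0 v -13.1 z 321.9 rotvec vs R0 [-15.8    0.22  -0.22] w 0.186 g 69.3 F [-0.4 -0.7 -4.9] q [-0.19  0.21 -0.75  1.8   0.45  1.2  -1.7 ]
shift mm [-0.3 20.5 49.3] rot [60.8  -0.12  0.3 ]
```

Call:
arm_command(
  commands=[0, 0.004, 0, 8, 0, 0, 0, 0, 0.008, 0, 16, 0, 0, 0, 0, 0.012, 0.01, 24, 0, 0, 0, 0, 0.016, 0.02, 32, 0, 0, 0, 0, 0.02, 0.03, 40, 0, 0, 0, 0, 0.0205, 0.04, 48, 0, 0.2, 0, 0, 0.0205, 0.049, 56, 0, 0.3, 0, 0, 0.0205, 0.049, 60.8, 0, 0.3, 0],
)

```text
t: 12.95
eef_pos: [0.4864, 0.2648, 0.2743]
tool_rot: [-0.339, 0.82, 0.424, -0.179]
contact_force: [0.4, -0.7, -4.4]
gripper_width: 0.181
grasp_force: 69.5
```

```bash
python3 -c "
from h import *
st();go(W(0,.0116,.16),45)"
```

```text
t 12.95 u -2.4 v 23.8 z 274.3 rotvec vs R0 [45.11 -0.22  0.48] w 0.181 g 69.5 F [ 0.4 -0.7 -4.4] q [ 0.22  0.67 -0.77  1.53 -0.25  1.48 -1.07]
shift mm [ 3.  72.4 89.3] rot [-0.11  0.02 -0.51]
```

Call:
arm_command(
  commands=[0.001, 0.02, 0.025, 0, 0, -0.2, 0, 0.002, 0.045, 0.055, 0, 0, -0.4, 0, 0.003, 0.065, 0.08, -0.1, 0, -0.5, 0, 0.003, 0.0724, 0.0893, -0.1, 0, -0.5, 0, 0.003, 0.0724, 0.0893, -0.1, 0, -0.5, 0],
)

```text
t: 13.45
eef_pos: [0.4763, 0.2762, 0.1621]
tool_rot: [-0.338, 0.818, 0.43, -0.177]
contact_force: [-0.8, 0.3, -3.9]
gripper_width: 0.181
grasp_force: 69.4
```

```bash
python3 -c "
from h import *
from station import *
st();go(W(0,.0116,.0745),45)
a=read_camera('scene')['img'];c=read_camera('wrist');b=c['img'];np.savez('pics/w5.npz',**c)
a=cv2.resize(a[190:360,90:260],None,fx=2.824,fy=2.824,interpolation=cv2.INTER_CUBIC)[:480]
cv2.imwrite('pics/s5.png',np.hstack([a,b[:,160:480]])[:,:,::-1])"
```

```text
t 13.45 u 1.3 v 9.0 z 162.1 rotvec vs R0 [ 4.481e+01 -4.000e-02 -2.800e-01] w 0.181 g 69.4 F [-0.8  0.3 -3.9] q [ 0.18  0.78 -0.74  1.62 -0.19  1.29 -1.01]
shift mm [-1.4 63.6 60.3] rot [0.19 0.14 0.24]
```

View pics/s5.png

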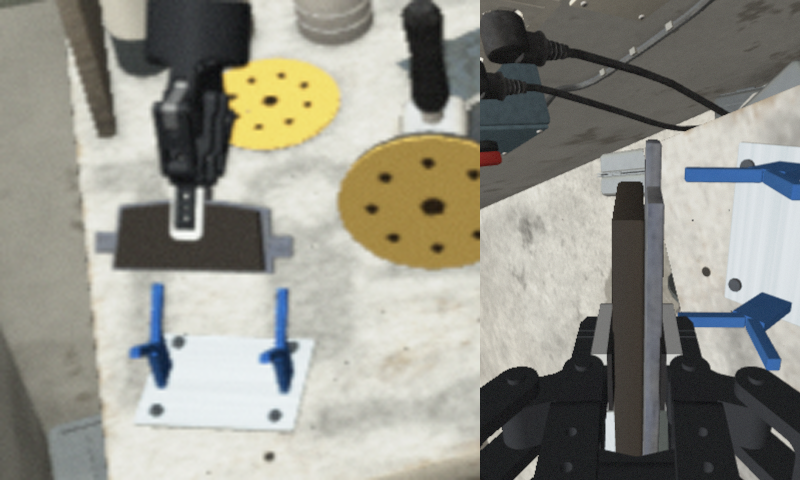

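The pad is held square, lining up, over the rest. Lowering it.

Call:
arm_command(
  commands=[-0.001, 0.018, 0.015, 0.2, 0.1, 0.2, 0, -0.0014, 0.035, 0.032, 0.2, 0.1, 0.2, 0, -0.0014, 0.047, 0.044, 0.2, 0.1, 0.2, 0, -0.0014, 0.056, 0.053, 0.2, 0.1, 0.2, 0, -0.0014, 0.0615, 0.058, 0.2, 0.1, 0.2, 0, -0.0014, 0.0636, 0.0603, 0.2, 0.1, 0.2, 0, -0.0014, 0.0636, 0.0603, 0.2, 0.1, 0.2, 0],
)

```text
t: 14.25
eef_pos: [0.4792, 0.2747, 0.0764]
tool_rot: [-0.339, 0.819, 0.429, -0.175]
contact_force: [-0.4, -0.0, -4.1]
gripper_width: 0.184
grasp_force: 69.6
```

```bash
python3 -c "
from h import *
st();go(W(0,.0116,.0735),45)"
```

```text
t 14.25 u 1.7 v 12.3 z 76.4 rotvec vs R0 [44.9   0.19 -0.1 ] w 0.184 g 69.6 F [-0.4 -0.  -4.1] q [ 0.16  0.9  -0.7   1.64 -0.14  1.18 -0.96]
shift mm [-1.7  1.6  2.5] rot [ 0.1  -0.13  0.16]
```

Call:
arm_command(
  commands=[-0.0017, 0.0008, 0.0012, 0.1, -0.1, 0.1, 0, -0.0017, 0.0014, 0.0022, 0.1, -0.1, 0.1, 0, -0.0017, 0.0018, 0.0027, 0.1, -0.1, 0.1, 0, -0.0017, 0.0018, 0.0027, 0.1, -0.1, 0.1, 0],
)

```text
t: 14.65
eef_pos: [0.4778, 0.2734, 0.074]
tool_rot: [-0.339, 0.819, 0.428, -0.177]
contact_force: [-0.1, -5.3, 6.1]
gripper_width: 0.182
grasp_force: 70.8
```

```bash
python3 -c "
from h import *
st()"
```

```text
t 14.65 u -0.2 v 11.8 z 74.0 rotvec vs R0 [ 4.502e+01  5.000e-02 -3.000e-02] w 0.182 g 70.8 F [-0.1 -5.3  6.1] q [ 0.16  0.9  -0.7   1.64 -0.14  1.18 -0.96]
```

Call:
arm_command(
  commands=[0, 0, 0, 0, 0, 0, 0.3, 0, 0, 0, 0, 0, 0, 0.5, 0, 0, 0, 0, 0, 0, 0.7, 0, 0, 0, 0, 0, 0, 0.7, 0, 0, 0, 0, 0, 0, 0.7],
)

```text
t: 15.15
eef_pos: [0.4776, 0.2735, 0.0729]
tool_rot: [-0.339, 0.819, 0.428, -0.177]
contact_force: [-0.2, -0.1, 1.1]
gripper_width: 0.701
grasp_force: 0.0
```

Call:
arm_command(
  commands=[0, 0, -0.015, 0, 0, 0, 0.7, 0, 0, -0.045, 0, 0, 0, 0.7, 0, 0, -0.085, 0, 0, 0, 0.7, 0, 0, -0.125, 0, 0, 0, 0.7, 0, 0, -0.16, 0, 0, 0, 0.7, 0, 0, -0.16, 0, 0, 0, 0.7, 0, 0, -0.16, 0, 0, 0, 0.7],
)

```text
t: 15.85
eef_pos: [0.5707, 0.2088, 0.1861]
tool_rot: [-0.339, 0.819, 0.428, -0.177]
contact_force: [-1.4, 0.8, 0.2]
gripper_width: 0.699
grasp_force: 0.0
```

```bash
python3 -c "
from h import *
from station import *
st()
c=read_camera('scene');a=c['img'];b=read_camera('wrist')['img'];np.savez('pics/s6.npz',**c)
a=cv2.resize(a[210:360,110:260],None,fx=3.2,fy=3.2,interpolation=cv2.INTER_CUBIC)[:480]
cv2.imwrite('pics/s6.png',np.hstack([a,b[:,160:480]])[:,:,::-1])"
```

```text
t 15.85 u -0.2 v 125.0 z 186.1 rotvec vs R0 [ 4.496e+01  7.000e-02 -1.000e-02] w 0.699 g 0.0 F [-1.4  0.8  0.2] q [ 0.22  0.85 -0.68  1.38 -0.14  1.51 -0.96]
```

View pics/s6.png

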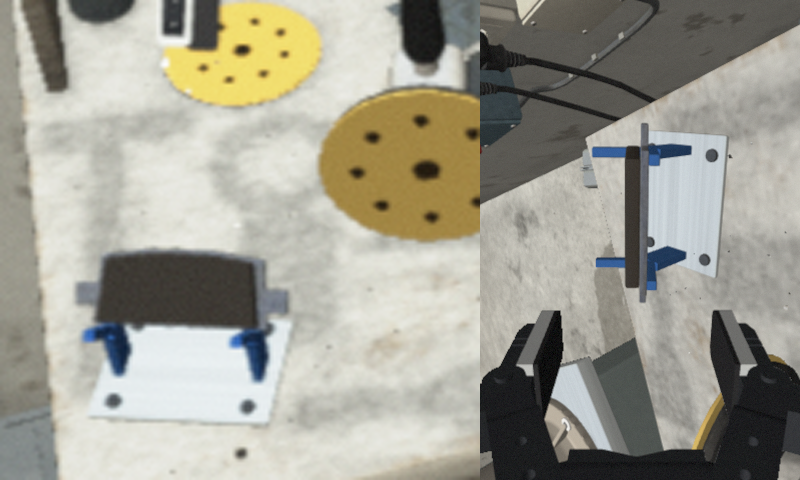

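```bash
python3 -c "
from h import *
c=np.load('pics/s6.npz');k=.5**.5
f=lambda u,x,z:W(u,k*(26.5+x-z)/1000,.05+k*(26.5+x+z)/1000)
P=[f(-.073,-6,6),f(.073,-6,6),f(-.055,-24,17),f(.055,-24,17),f(0,26.5,6)]
print(((proj(c,P)-[110,210]+.5)*3.2).round(0))"
```

```text
[[287. 302.]
 [ 75. 295.]
 [256. 329.]
 [ 95. 324.]
 [183. 251.]]
```

The pad's ears, lining corners and top edge appear within about 1 px of where a seated pad should project: ears at (77,293) and (288,300), top edge at (180,250).

```bash
python3 -c "
from station import *
print(hand_in())"
```

```text
the job is handed in; nothing more can be done
None
```

The brake pad is in the V-rest, centred over both brackets with its straight edge in the valley, steel back on the slope farther from the robot and lining up; the gripper let go and moved clear, and the job was handed in at about 16 s.

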